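Lock a bracket in the drilling fixture and prove that it holds

ROBOT

A 6-joint arm with a two-finger parallel gripper is mounted at the origin on the work surface. World frame = base frame: x ahead of the robot, y to its left, z up, the work surface at z = 0. Lengths are in m, angles in rad, forces in N, time in s.
With the tool pointing down it reaches from about 0.35 to 0.975 m from the base axis. Payload 4.9 kg.
Tool frame: the origin (TCP) lies between the finger pads; the fingertips stand 25 mm ahead of it and the grasp point (between the pads) lies 6 mm ahead of it; z points along the fingers, y is the line along which they close (so a half turn about z gives the same grasp; the last joint's range is limited). The gripper opens to 85 mm and grips with 20 to 120 N. Pads are 22 mm wide; open, the fingers measure 114 mm over their backs; the gripper's body (76 mm by 85 mm) begins 54 mm behind the grasp point. The pads swing forward as they close: fully open they stand 13 mm farther back than shut.
Start: joints at [-1.349, 0.053, 1.613, -0, 1.476, -0.119], TCP at [0.209, -0.589, 0.256] pointing down, gripper open.
Joint ranges: [-3.01, 3.01], [-1.01, 2.22], [0.06, 2.58], [-1.02, 4.17], [0.09, 2.62], [-3.14, 3.14]. Speed limits (rad/s): [2.57, 2.57, 3.14, 3.14, 3.14, 3.14].

INTERFACE

Orientations are given as a unit quaternion [w, x, y, z].
In Python, from plant import manip gives the robot as it stands.
- The arm moves only by the shell command python3 -m inch 'ROWS'. ROWS is JSON, a list of rows, each a list of 3 entries, a list of its own where there are three numbers: the shift along the tool's x, y, z in m, then the turn, a rotation vector about the tool's x, y, z in rad, then the opening, from 0 (shut) to 1 (fully open). A call has 1 to 8 rows; each row shifts and turns the commanded pose from where the row before left it, along the tool's axes as they then stand; what a row does not reach is not made up. A row lasts 1/10 s, in which the tool goes at most 50 mm and 8.59 degrees, less where a joint would pass 70% of its speed; a pose out of reach is approached as far as the arm can. A call with a gripper value outside its range is refused whole. The fingers move at their own pace and stop on an object; the grip force is fixed at half the most. Time passes only in rows, so rows that do not move let the fingers close. It gives the time, the measured TCP pose, the force, the opening and the grip force at its end, in the units of the state.
- manip.state(): the state, without advancing time (a new reading comes with each control period).
- manip.grab_frame(name): name is "scene" or "side" or "wrist"; returns (picture, depth): 420x560x3 uint8, red, green, blue; 420x560 float32, m along the optical axis (not along the pixel's ray), 0 where there is no reading.
- manip.camera_params(name): a dict with "camera_matrix" (3x3 intrinsics, pixels), "rvec" (rotation vector, rad) and "tvec" (3), from world to camera coordinates, as OpenCV has them. Camera axes: x right, y down, z forward; pixel columns grow to the right and rows downward; lengths in m; the calibration is good to about 2 mm. A picture is of the moment at which its call begins: read the wrist's pose just before it. camera_params takes no time and is no camera call; for the wrist camera it gives the pose at the moment of the call.
- manip.job_done(): hands the job in; it is judged then, once.
Trained networks look in the newest picture that a camera, given by its name, has taken for a name from the list of things; names that differ only in an ending like _2 or _b are one class to them, and where a whole thing is asked for, a point or a joint stands for the part that bears it (a point fixed in the world has none). Each returns a list of dicts, best first, with "score" (0 to 1); they miss things now and then, are a little off and sometimes report something else, mostly with a low value. They report only what shows in the picture. A call takes as long as a camera call. They do not tell look-alikes from the thing itself.
- manip.look_for(camera, label): "point" ([x, y, z] in m, in world coordinates, good to about 4 mm: the middle of the surface that is visible of it).
The state is a dict: "time": time; "joint_pos": joint angles; "joint_vel": joint speeds; "joint_efforts": joint torques, N m; "tool_pos": TCP position; "tool_rot": TCP orientation; "contact_force": force on the tool from outside, world axes, zero at the start; "ft_torque": the same for the moment, N m; "gripper_width": opening from 0.0 (shut) to 1.0 (fully open); "grasp_force": force on a finger pad.
Only numpy, scipy, OpenCV 4.12 (cv2) and the standard library are available. Lean on these libraries where they do the work, as an engineer would, in place of code of your own. Each camera call takes 0.05 s, during which the arm holds its last target. There are 200 camera calls.

TASK

Slide the black grip of the green drilling fixture along its track until its red pointer lines up with the red set mark on the scale, so that the yellow fork covers the bracket's foot. Then take the steel bracket by its upright lug and pull it straight up against the sprung fork with slowly rising force, to about 12 newtons and never above 20, to prove that it is held. Ease it back down flat into its nest, let go, leave the slide on the mark and do not disturb the other things on the table.

Things in the scene. Friction and masses are not known exactly. Their poses are not given: they have to be found in the camera images.
- fixture: Green drilling fixture fixed to the table, bed 130 (x) x 340 (y) x 20 mm. Origin: centre of its underside, on the table; z up. y runs along the track, from the parked end (-y) to the bracket (+y). The bracket's nest is centred at x 0, y +50 mm: dark walls 10 mm high on the bed, about 2 mm of play round the foot. White scale on the +x side, ticks 10 mm apart.
- grip_top (a point): Centre of the top of the black slide grip, 75 mm above the table. Grip 30 (fixture x) x 20 mm (y), from 30 to 75 mm above the table, on an aluminium carriage 60 x 40 mm. Slides only along fixture y (grip centre from -110 to +10 mm), takes about 2.5 N and stays where it is left. Pushing it to +y brings the fork over the bracket.
- pointer (a point): Tip of the red pointer on the carriage's +x edge, 30 mm above the table; it has the same fixture y as the grip's centre and moves with it.
- mark: Red set mark, a fixed upright clip 14 x 4 x 12 mm on the scale, at fixture x +50 mm; it differs in place along the scale each time. Origin: centre of its underside, on the bed. Axes parallel to the fixture's; the slide is set when the pointer and the mark have the same y (fixture frame).
- fork: Yellow fork on the slide, pointing to fixture +y. Origin below the grip's centre, 20 mm above the table when down. Prongs 14 mm wide at x +26 and -26 mm reach 95 mm ahead of the grip's centre, undersides 32 and tops 40 mm above the table, one each side of the lug. It rises up to 12 mm against a spring: 1 N to start, then 2 N per mm; its origin shows the rise.
- bracket: Loose steel bracket, about 0.15 to 0.31 kg, in the nest. Foot 80 (x) x 50 (y) x 10 mm; upright lug 24 (x) x 12 (y) mm at its centre, its top 65 mm above the underside (85 mm above the table). Origin: centre of the foot's underside, 20 mm above the table when seated. Axes as the fixture's. Once covered it rises 2 mm freely, then meets the fork.
- screwdriver: Screwdriver lying on the table beside the fixture; leave alone.
- jar: Small glass jar, 48 mm across, 50 mm tall, beside the fixture; leave alone.
- bottle: Green glass bottle, 66 mm across, 200 mm tall; leave alone.
- can: Can with a blue label, 80 mm across, 110 mm tall; leave alone.
- pack: Cardboard pack 70 x 110 x 60 mm; leave alone.
- wrench: Wrench lying on the table; leave alone.
There are look-alikes about, which are no part of the job. Leave any purple look-alike of the bracket alone.

How it is judged:
By the outcome, as a careful person would: the job done as asked, in the order asked, and still so for the second after the job is handed in, with the robot touching nothing.
It also fails if it takes over 51 s, if anything falls off the work surface, if the arm or the gripper's body presses on something with over 40 N, if the wrist force passes 120 N, or if a joint passes its speed limit or range.

## Working session

There is one attempt and no reset: what is moved stays moved. The work goes in short steps, Python scripts to look and compute and a shell command to move; the robot and the scene stay as the last step left them, time stands still between calls to the robot, and variables do not carry over. Pictures are saved under pics/ and viewed, at most 10 in all, crops included, and the job is handed in when it is done.

```bash
ls; mkdir -p pics; cat > h.py <<'E'
import numpy as np, cv2
from plant import manip
def save(cam,fn):
    p,d=manip.grab_frame(cam); cv2.imwrite('pics/'+fn,p[:,:,::-1]); return p,d
def cam(c):
    q=manip.camera_params(c); K=np.array(q['camera_matrix']);R=cv2.Rodrigues(np.array(q['rvec'],float))[0];t=np.array(q['tvec'],float).ravel();return K,R,t
def world(c,d,u,v,prm=None):
    K,R,t=prm or cam(c); z=d[v,u]; return R.T@(np.linalg.inv(K)@np.array([u,v,1.])*z-t)
def cloud(c,d,prm=None):
    K,R,t=prm or cam(c); v,u=np.mgrid[:420,:560]; r=np.stack([u,v,np.ones_like(u)],-1)@np.linalg.inv(K).T*d[...,None]
    return (r-t)@R
E
python3 - <<'E'
from h import *
a,_=save('scene','s1.png'); 
for l in ['fixture','grip_top','pointer','mark','fork','bracket','screwdriver','jar','bottle','can','pack','wrench']:
    print(l,[(np.round(x['point'],3).tolist(),round(x['score'],2)) for x in manip.look_for('scene',l)])
b,_=save('side','d1.png')
for l in ['grip_top','pointer','mark','fork','bracket']:
    print(l,[(np.round(x['point'],3).tolist(),round(x['score'],2)) for x in manip.look_for('side',l)])
print(manip.state())
E
```

```text
pics
fixture [([0.571, -0.034, 0.016], 0.93)]
grip_top [([0.555, -0.1, 0.041], 0.78)]
pointer [([0.552, -0.098, 0.041], 0.97)]
mark []
fork [([0.552, -0.071, 0.042], 0.52)]
bracket [([0.761, -0.059, 0.012], 0.72), ([0.571, 0.032, 0.034], 0.62)]
screwdriver [([0.446, -0.018, 0.017], 0.68), ([0.684, 0.332, 0.104], 0.59)]
jar [([0.691, 0.056, 0.044], 0.74), ([0.551, -0.098, 0.042], 0.47)]
bottle [([0.685, 0.334, 0.106], 0.92)]
can [([0.528, -0.463, 0.083], 0.94)]
pack [([0.667, -0.384, 0.058], 0.62), ([0.548, -0.072, 0.041], 0.37)]
wrench [([0.436, 0.424, 0.01], 0.56), ([0.527, -0.463, 0.087], 0.17)]
grip_top [([0.534, -0.098, 0.044], 0.76)]
pointer [([0.528, -0.097, 0.039], 0.56)]
mark []
fork [([0.533, -0.07, 0.041], 0.61)]
bracket [([0.551, 0.044, 0.036], 0.64), ([0.742, -0.056, 0.011], 0.57)]
{'time': 0.95, 'joint_pos': array([-1.34897935e+00,  5.26975245e-02,  1.61288996e+00,  3.59023467e-06,
        1.47598480e+00, -1.18984650e-01]), 'joint_vel': array([ 0.00156517,  0.0006921 , -0.0008358 ,  0.00039684,  0.0011069 ,
       -0.00051356]), 'joint_efforts': array([-1.59963023e-03, -3.93690097e+01, -3.70474005e+01, -2.46436166e-04,
        5.51774574e-04,  9.61951628e-06]), 'tool_pos': array([ 0.20890964, -0.5890403 ,  0.25631112]), 'tool_rot': array([1.00798503e-05, 9.85516906e-01, 1.69577204e-01, 2.30814592e-06]), 'contact_force': array([ 0.24388614, -0.21954182, -0.09013936]), 'ft_torque': array([0.00205462, 0.00050552, 0.0622115 ]), 'grasp_force': 0.0, 'gripper_width': 0.9961833027674224}
```

View pics/s1.png

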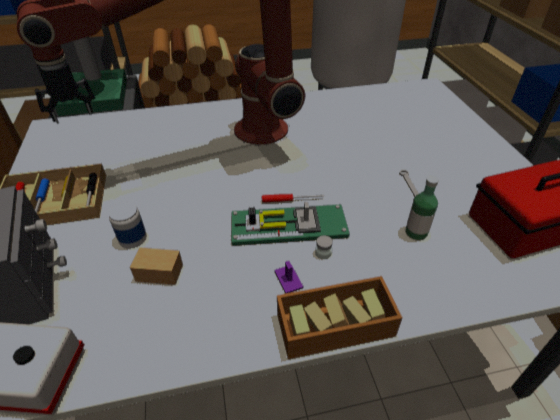

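View pics/d1.png

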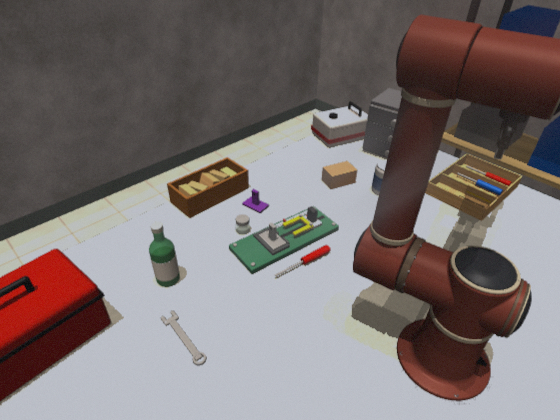

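```bash
python3 - <<'E'
from h import *
K,R,t=cam('wrist'); s=manip.state(); C=-R.T@t
q=s['tool_rot']; from scipy.spatial.transform import Rotation as Ro
T=Ro.from_quat([q[1],q[2],q[3],q[0]]).as_matrix()
print('cam in tool',T.T@(C-s['tool_pos']),'cam axes in tool\n',T.T@R.T,K[0,0])
for c,u0 in (('scene',0),('side',0)):
    p,d=manip.grab_frame(c); X=cloud(c,d)
    h=cv2.cvtColor(p,cv2.COLOR_RGB2HSV)
    m=(h[...,0]>50)&(h[...,0]<90)&(h[...,1]>100)&(abs(X[...,2]-.02)<.012)&(abs(X[...,1])<.22)&(d>0)&(abs(X[...,0]-.57)<.12)
    print(c,m.sum(),cv2.minAreaRect(X[m][:,:2].astype(np.float32)),np.median(X[m],0))
E
```

```text
cam in tool [ 0.06584671 -0.00032363 -0.11665566] cam axes in tool
 [[-6.17184394e-04 -9.65842089e-01 -2.59130621e-01]
 [ 9.99999805e-01 -5.71843559e-04 -2.50351331e-04]
 [ 9.36176759e-05 -2.59130725e-01  9.65842253e-01]] 333.62595284859856
scene 1669 ((0.558256983757019, -0.014832571148872375), (0.33274924755096436, 0.12786580622196198), 82.46839904785156) [0.57467292 0.00824672 0.02001639]
side 347 ((0.5551468133926392, 0.025338008999824524), (0.2626357972621918, 0.12485960125923157), 84.30104064941406) [0.52444649 0.11002176 0.02039612]
```

```bash
python3 -m inch '[[[0.037,-0.03,-0.003],[0,0,0],1],[[0.037,-0.03,-0.003],[0,0,0],1],[[0.037,-0.03,-0.003],[0,0,0],1],[[0.037,-0.03,-0.003],[0,0,0],1],[[0.037,-0.03,-0.003],[0,0,0],1],[[0.037,-0.03,-0.003],[0,0,0],1],[[0.037,-0.03,-0.003],[0,0,0],1]]'
python3 -m inch '[[[0.037,-0.03,-0.003],[0,0,0],1],[[0.037,-0.03,-0.003],[0,0,0],1],[[0.037,-0.03,-0.003],[0,0,0],1],[[0.037,-0.03,-0.003],[0,0,0],1],[[0.037,-0.03,-0.003],[0,0,0],1],[[0.037,-0.03,-0.003],[0,0,0],1],[[0.037,-0.03,-0.003],[0,0,0],1]]'
python3 -m inch '[[[0,0,0],[0,0,-0.1375],1],[[0,0,0],[0,0,-0.1375],1],[[0,0,0],[0,0,-0.1375],1],[[0,0,0],[0,0,-0.1375],1],[[0,0,0],[0,0,-0.1375],1],[[0,0,0],[0,0,-0.1375],1],[[0,0,0],[0,0,-0.1375],1],[[0,0,0],[0,0,-0.1375],1]]'
python3 -m inch '[[[0,0,0],[0,0,0],1],[[0,0,0],[0,0,0],1],[[0,0,0],[0,0,0],1]]'
python3 - <<'E'
from h import *
p,d=save('wrist','w1.png'); np.savez('w1.npz',p=p,d=d,K=cam('wrist')[0],R=cam('wrist')[1],t=cam('wrist')[2])
for l in ['grip_top','pointer','mark','bracket','fork']:
    print(l,[(np.round(x['point'],3).tolist(),round(x['score'],2)) for x in manip.look_for('wrist',l)])
E
```

```text
time: 1.75
tool_pos: [0.3834, -0.3029, 0.2777]
tool_rot: [0.0, 0.986, 0.169, 0.0]
contact_force: [1.1, 0.5, -0.2]
gripper_width: 1.0
grasp_force: 0.0
time: 2.45
tool_pos: [0.5575, -0.0181, 0.2987]
tool_rot: [0.0, 0.985, 0.17, 0.0]
contact_force: [0.5, -1.5, 0.4]
gripper_width: 1.004
grasp_force: 0.0
time: 3.25
tool_pos: [0.5567, -0.0201, 0.2984]
tool_rot: [0.0, 0.75, 0.662, 0.0]
contact_force: [1.1, 0.1, -0.6]
gripper_width: 1.004
grasp_force: 0.0
time: 3.55
tool_pos: [0.5567, -0.0201, 0.2983]
tool_rot: [0.0, 0.752, 0.659, 0.0]
contact_force: [-0.4, -0.7, 0.3]
gripper_width: 1.0
grasp_force: 0.0
grip_top [([0.542, -0.094, 0.035], 0.76)]
pointer [([0.541, -0.096, 0.043], 0.76)]
mark [([0.594, -0.052, 0.032], 0.59)]
bracket [([0.737, -0.058, 0.014], 0.95), ([0.559, 0.037, 0.029], 0.8), ([0.553, -0.005, 0.022], 0.4)]
fork [([0.543, -0.071, 0.037], 0.6), ([0.542, -0.093, 0.035], 0.23)]
```

View pics/w1.png

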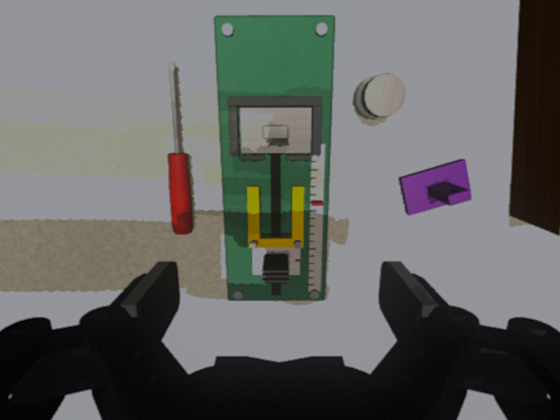

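```bash
cat >> h.py <<'E'
from scipy.spatial.transform import Rotation as Ro
def at(u,v,z,prm):
    K,R,t=prm; r=R.T@np.linalg.inv(K)@np.array([u,v,1.]); C=-R.T@t; return C+r*(z-C[2])/r[2]
def tool():
    s=manip.state(); q=s['tool_rot']; return s['tool_pos'],Ro.from_quat([q[1],q[2],q[3],q[0]]).as_matrix(),s
def cen(m): v,u=np.nonzero(m); return u.mean(),v.mean(),m.sum()
E
python3 - <<'E'
from h import *
f=np.load('w1.npz');p,d=f['p'],f['d'];prm=(f['K'],f['R'],f['t']);X=cloud('',d,prm)
P,T,s=tool()
h=cv2.cvtColor(p,cv2.COLOR_RGB2HSV)
g=(h[...,0]>50)&(h[...,0]<90)&(h[...,1]>100)&(abs(X[...,2]-.02)<.012)
g=cv2.morphologyEx(g.astype(np.uint8),cv2.MORPH_OPEN,np.ones((3,3)))>0
r=cv2.minAreaRect(X[g][:,:2].astype(np.float32));print('rect',r,'tool x yaw',np.degrees(np.arctan2(T[1,0],T[0,0])))
red=((h[...,0]<8)|(h[...,0]>172))&(h[...,1]>130)&(h[...,2]>80); red[:,:285]=0;red[:,335:]=0
n,L,st,ce=cv2.connectedComponentsWithStats(red.astype(np.uint8))
def loc(n,w): print(n,np.round(w,4),'tool',np.round(T.T@(w-P),4))
for i in range(1,n):
    print(st[i],ce[i]); 
    loc(' z.03',at(*ce[i],.03,prm)); 
lug=(abs(X[...,2]-.085)<.006)&(abs(X[...,0]-.56)<.06); print(cen(lug)); loc('lug',np.median(X[lug],0)); print(X[lug].min(0),X[lug].max(0))
gr=(abs(X[...,2]-.075)<.006)&(abs(X[...,0]-.545)<.04)&(X[...,1]<-.05); print(cen(gr)); loc('grip',np.median(X[gr],0));print(X[gr].min(0),X[gr].max(0))
E
```

```text
rect ((0.555233359336853, -0.0015431195497512817), (0.3138970732688904, 0.1267324537038803), 82.81947326660156) tool x yaw 82.52911963134976
[312 202  11   3  32] [317.15625 202.96875]
 z.03 [ 0.5985 -0.0529  0.03  ] tool [-0.0271  0.0456  0.2683]
[296 260   4   1   4] [297.5 260. ]
 z.03 [ 0.5668 -0.1223  0.03  ] tool [-0.1     0.0232  0.2683]
(np.float64(274.4516129032258), np.float64(132.0), np.int64(310))
lug [0.5601 0.0364 0.084 ] tool [ 0.0565 -0.004   0.2143]
[0.54831935 0.02935405 0.08173177] [0.57192646 0.0434602  0.08637898]
(np.float64(274.87124463519314), np.float64(274.5557939914163), np.int64(466))
grip [ 0.5396 -0.1169  0.0738] tool [-0.0983 -0.0044  0.2245]
[ 0.52428711 -0.12939404  0.06906432] [ 0.55497169 -0.10701108  0.07645514]
```

```bash
python3 -m inch '[[[-0.0325,-0.0015,0.03],[0,0,0],1],[[-0.0325,-0.0015,0.03],[0,0,0],1],[[-0.033,-0.0015,0.03],[0,0,0],1],[[0,0,0.035],[0,0,0],1],[[0,0,0.035],[0,0,0],1],[[0,0,0.03],[0,0,0],1],[[0,0,0.02],[0,0,0],1],[[0,0,0.016],[0,0,0],1]]'
python3 -m inch '[[[0,0,0],[0,0,0],1],[[0,0,0],[0,0,0],1],[[0,0,0],[0,0,0],0.5],[[0,0,0],[0,0,0],0.3],[[0,0,0],[0,0,0],0.2],[[0,0,0],[0,0,0],0.1],[[0,0,0],[0,0,0],0.1],[[0,0,0],[0,0,0],0.1]]'
python3 - <<'E'
from h import *
save('wrist','w2.png')
for l in ['grip_top','pointer','mark','bracket']:
    print(l,[(np.round(x['point'],3).tolist(),round(x['score'],2)) for x in manip.look_for('wrist',l)])
E
```

```text
time: 4.65
tool_pos: [0.5388, -0.1165, 0.0705]
tool_rot: [-0.001, 0.752, 0.66, -0.0]
contact_force: [0.1, 0.4, -0.5]
gripper_width: 0.997
grasp_force: 0.0
time: 5.45
tool_pos: [0.54, -0.1168, 0.0732]
tool_rot: [0.0, 0.751, 0.66, 0.0]
contact_force: [-1.7, 0.9, 5.4]
gripper_width: 0.344
grasp_force: 60.6
grip_top [([0.54, -0.09, 0.036], 0.89)]
pointer [([0.543, -0.093, 0.04], 0.97)]
mark [([0.593, -0.051, 0.032], 0.6)]
bracket []
```

View pics/w2.png

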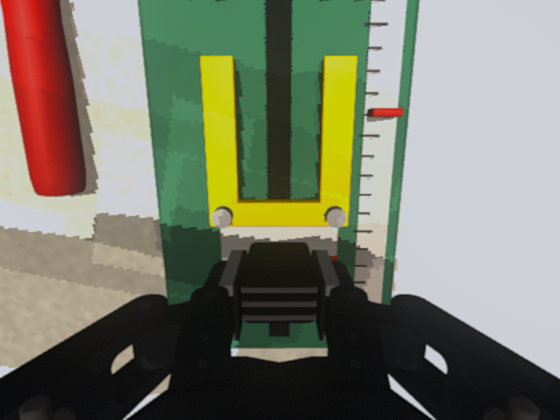

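```bash
cat >> h.py <<'E'
def marks(fn):
    prm=cam('wrist'); p,d=save('wrist',fn); P,T,s=tool(); X=cloud('',d,prm)
    h=cv2.cvtColor(p,cv2.COLOR_RGB2HSV)
    red=((h[...,0]<8)|(h[...,0]>172))&(h[...,1]>130)&(h[...,2]>60); red[:,:290]=0; red[:,430:]=0
    n,L,st,ce=cv2.connectedComponentsWithStats(red.astype(np.uint8))
    for i in range(1,n):
        m=L==i; loc=(X[m]-P)@T
        print(st[i],np.round(ce[i],1),'z',np.round(np.median(X[m][:,2]),4),'tool lo/med/hi',np.round(np.percentile(loc,2,0),4),np.round(np.median(loc,0),4),np.round(np.percentile(loc,98,0),4),'ray@.03',np.round((at(*ce[i],.03,prm)-P)@T,4))
    print(P,s['contact_force'],s['gripper_width'])
E
python3 -c "
from h import *
marks('w3.png')"
python3 -m inch '[[[0.008,0,0],[0,0,0],0.1],[[0.012,0,0],[0,0,0],0.1],[[0.012,0,0],[0,0,0],0.1],[[0.012,0,0],[0,0,0],0.1],[[0.012,0,0],[0,0,0],0.1],[[0.008,0,0],[0,0,0],0.1],[[0,0,0],[0,0,0],0.1],[[0,0,0],[0,0,0],0.1]]'
python3 -c "
from h import *
marks('w4.png')"
```

```text
[372 108  31   9 250] [386.7 112.1] z 0.031 tool lo/med/hi [0.0685 0.0429 0.0408] [0.0703 0.0492 0.0422] [0.072  0.0562 0.0437] ray@.03 [0.0703 0.0498 0.0432]
[330 256   7   5  30] [333.3 257.8] z 0.0302 tool lo/med/hi [-0.0031  0.0265  0.0423] [-0.0017  0.0281  0.0431] [-0.0005  0.0296  0.0443] ray@.03 [-0.0018  0.0282  0.0432]
[ 0.53992905 -0.11676828  0.07321185] [-2.87163846 -0.19298684  5.3000654 ] 0.3394275625740913
time: 6.55
tool_pos: [0.5482, -0.0524, 0.0732]
tool_rot: [-0.0, 0.751, 0.66, 0.001]
contact_force: [-2.9, 2.7, 6.5]
gripper_width: 0.339
grasp_force: 61.0
[361 236  30  13 311] [375.2 242.4] z 0.0304 tool lo/med/hi [0.004  0.0429 0.041 ] [0.0069 0.0494 0.0428] [0.0077 0.056  0.0504] ray@.03 [0.0067 0.0492 0.0432]
[330 256   7   5  31] [333.4 257.9] z 0.0302 tool lo/med/hi [-0.003   0.0264  0.0419] [-0.0015  0.0282  0.0431] [-0.0006  0.0297  0.044 ] ray@.03 [-0.0017  0.0283  0.0432]
[ 0.54821425 -0.0524338   0.07320117] [-2.72902901  2.78644113  6.55346457] 0.3450973399098074
```

View pics/w4.png

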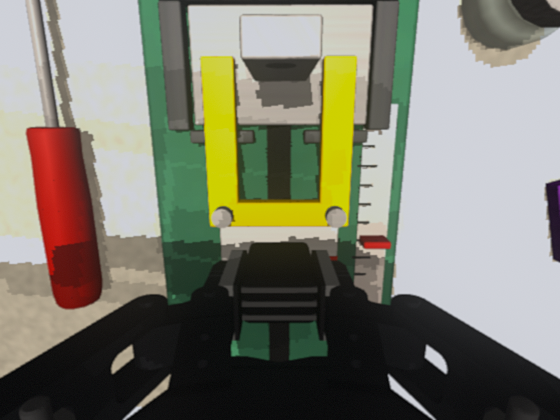

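```bash
python3 -m inch '[[[0.003,0,0],[0,0,0],0.1],[[0.003,0,0],[0,0,0],0.1],[[0.001,0,0],[0,0,0],0.1],[[0,0,0],[0,0,0],0.1],[[0,0,0],[0,0,0],0.1]]'
python3 -c "
from h import *
marks('w5.png')
im=cv2.imread('pics/w5.png')[215:295,280:410]; cv2.imwrite('pics/w5c.png',cv2.resize(im,None,fx=6,fy=6,interpolation=0))"
```

```text
time: 7.1
tool_pos: [0.549, -0.0466, 0.0732]
tool_rot: [0.0, 0.751, 0.66, -0.0]
contact_force: [-3.1, -1.2, 6.7]
gripper_width: 0.339
grasp_force: 60.9
[360 246  30  14 320] [374.6 252.6] z 0.0301 tool lo/med/hi [-0.0016  0.0431  0.0409] [0.0012 0.0495 0.0431] [0.002  0.0561 0.0506] ray@.03 [0.0011 0.0493 0.0432]
[330 256   7   5  30] [333.3 257.8] z 0.0301 tool lo/med/hi [-0.003   0.0264  0.0421] [-0.0017  0.028   0.0432] [-0.0004  0.0296  0.044 ] ray@.03 [-0.0018  0.0282  0.0432]
[ 0.54899338 -0.04655799  0.07321944] [-2.66485066 -0.24936768  6.0652615 ] 0.34291224224322586
```

View pics/w5c.png

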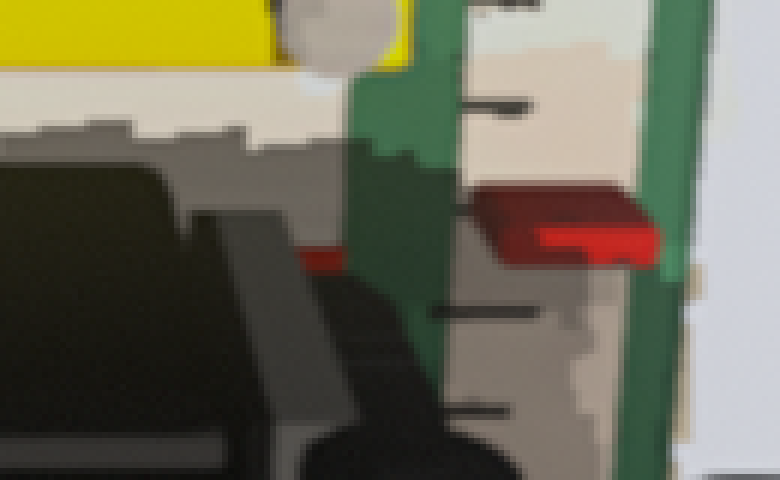

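```bash
python3 -m inch '[[[0.0017,0,0],[0,0,0],0.1],[[0,0,0],[0,0,0],0.1],[[0,0,0],[0,0,0],0.1],[[0,0,0],[0,0,0],0.1]]'
python3 -c "
from h import *
marks('w6.png')"
python3 -m inch '[[[0,0,0],[0,0,0],0.5],[[0,0,0],[0,0,0],0.8],[[0,0,0],[0,0,0],0.8],[[0,0,0],[0,0,0],0.8],[[0,0,-0.02],[0,0,0],0.8],[[0,0,-0.03],[0,0,0],0.8],[[-0.03,0,-0.03],[0,0,0],0.8],[[-0.03,0,0],[0,0,0],0.8]]'
python3 -m inch '[[[0,0,0],[0,0,0],0.8],[[0,0,0],[0,0,0],0.8]]'
python3 -c "
from h import *
marks('w7.png')
im=cv2.imread('pics/w7.png'); cv2.imwrite('pics/w7c.png',cv2.resize(im[130:290,200:400],None,fx=3.7,fy=3.7,interpolation=0))"
```

```text
time: 7.55
tool_pos: [0.5492, -0.0449, 0.0732]
tool_rot: [0.0, 0.751, 0.66, -0.0]
contact_force: [-2.7, -2.0, 7.3]
gripper_width: 0.334
grasp_force: 60.9
[360 249  30  13 333] [374.  255.1] z 0.03 tool lo/med/hi [-0.0033  0.0432  0.0411] [-0.0004  0.0494  0.0432] [0.0003 0.0561 0.052 ] ray@.03 [-0.0003  0.0491  0.0432]
[330 256   7   5  31] [333.2 257.8] z 0.0302 tool lo/med/hi [-0.0031  0.0263  0.0419] [-0.0018  0.028   0.043 ] [-0.0004  0.0298  0.0445] ray@.03 [-0.0017  0.0282  0.0432]
[ 0.54918152 -0.04495969  0.07320637] [-3.31275137 -1.34387211  5.81161206] 0.3406989407021765
time: 8.4
tool_pos: [0.5441, -0.1051, 0.1578]
tool_rot: [0.004, 0.751, 0.66, 0.002]
contact_force: [-0.1, -1.1, -0.3]
gripper_width: 0.795
grasp_force: 0.0
time: 8.6
tool_pos: [0.5409, -0.1042, 0.152]
tool_rot: [-0.0, 0.752, 0.659, 0.0]
contact_force: [-0.4, -0.6, 0.3]
gripper_width: 0.8
grasp_force: 0.0
[315 133   8   4  28] [318.6 134.3] z 0.0302 tool lo/med/hi [0.0557 0.0257 0.1201] [0.0571 0.0285 0.1214] [0.0579 0.0307 0.1224] ray@.03 [0.0569 0.0284 0.1216]
[341 132  21   5 102] [350.9 134. ] z 0.0309 tool lo/med/hi [0.0558 0.0438 0.1192] [0.0571 0.0506 0.1206] [0.0585 0.0601 0.1312] ray@.03 [0.0571 0.0508 0.1215]
[ 0.54077573 -0.10363638  0.15156046] [0.27217439 0.10611562 0.6028041 ] 0.802053128385411
```

View pics/w7c.png

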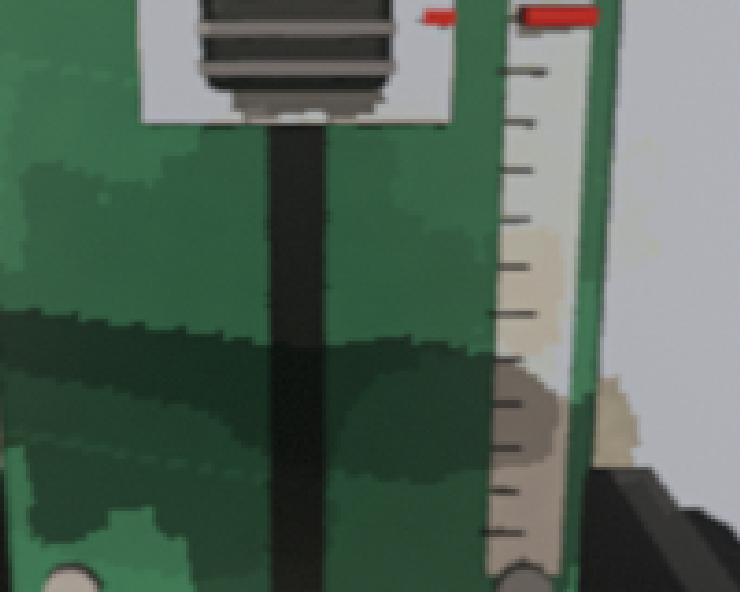

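```bash
python3 -m inch '[[[0.035,0,0],[0,0,0],0.8],[[0.035,0,0],[0,0,0],0.8],[[0.035,0.0005,0],[0,0,0],0.8],[[0.036,0.0005,0],[0,0,0],0.8],[[0,0,0],[0,0,0],0.8],[[0,0,0],[0,0,0],0.8]]'
python3 - <<'E'
from h import *
prm=cam('wrist'); p,d=save('wrist','w8.png'); P,T,s=tool(); X=cloud('',d,prm); L=(X-P)@T
m=(abs(X[...,2]-.085)<.004)&(abs(X[...,0]-.56)<.04)&(abs(X[...,1]-.036)<.04)
print(m.sum(),np.percentile(L[m],[2,50,98],axis=0).round(4),P)
E
```

```text
time: 9.25
tool_pos: [0.5599, 0.0371, 0.1514]
tool_rot: [-0.001, 0.751, 0.661, -0.001]
contact_force: [0.8, -0.6, -0.3]
gripper_width: 0.799
grasp_force: 0.0
823 [[-0.005  -0.011   0.0663]
 [ 0.0013  0.0006  0.0676]
 [ 0.0067  0.0118  0.0698]] [0.55995669 0.03618035 0.15153217]
```

View pics/w8.png

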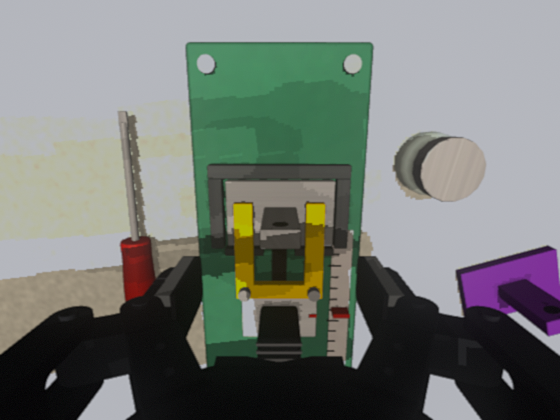

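```bash
python3 -m inch '[[[0.001,0.0005,0.03],[0,0,0],0.8],[[0,0,0.025],[0,0,0],0.8],[[0,0,0.015],[0,0,0],0.8],[[0,0,0.005],[0,0,0],0.8],[[0,0,0],[0,0,0],0.6],[[0,0,0],[0,0,0],0.5],[[0,0,0],[0,0,0],0.4]]'
python3 -m inch '[[[0,0,0],[0,0,0],0.3],[[0,0,0],[0,0,0],0.2],[[0,0,0],[0,0,0],0.15],[[0,0,0],[0,0,0],0.15],[[0,0,0],[0,0,0],0.15],[[0,0,0],[0,0,0],0.15],[[0,0,0],[0,0,0],0.15]]'
python3 -c "
from h import *
print(tool()[0],tool()[2]['contact_force'])"
```

```text
time: 10.0
tool_pos: [0.5622, 0.0364, 0.0789]
tool_rot: [0.001, 0.752, 0.66, 0.001]
contact_force: [-0.4, 0.8, 0.0]
gripper_width: 0.403
grasp_force: 0.0
time: 10.7
tool_pos: [0.5616, 0.0366, 0.0786]
tool_rot: [0.0, 0.751, 0.66, 0.0]
contact_force: [-2.8, 0.1, 6.3]
gripper_width: 0.274
grasp_force: 59.9
[0.56161085 0.0365527  0.07861638] [-2.81655394  0.12193506  6.31191522]
```

```bash
python3 -m inch '[[[0,0,-0.0005],[0,0,0],0.15],[[0,0,-0.0005],[0,0,0],0.15],[[0,0,-0.0005],[0,0,0],0.15],[[0,0,-0.0005],[0,0,0],0.15],[[0,0,-0.0005],[0,0,0],0.15],[[0,0,-0.0005],[0,0,0],0.15],[[0,0,-0.0005],[0,0,0],0.15],[[0,0,0],[0,0,0],0.15]]'
python3 -m inch '[[[0,0,-0.0005],[0,0,0],0.15],[[0,0,-0.0005],[0,0,0],0.15],[[0,0,-0.0005],[0,0,0],0.15],[[0,0,-0.0005],[0,0,0],0.15],[[0,0,0],[0,0,0],0.15],[[0,0,0],[0,0,0],0.15]]'
```

```text
time: 11.5
tool_pos: [0.5609, 0.0366, 0.0806]
tool_rot: [-0.0, 0.752, 0.66, -0.0]
contact_force: [0.1, 1.1, -3.9]
gripper_width: 0.265
grasp_force: 59.0
time: 12.1
tool_pos: [0.5608, 0.0366, 0.0824]
tool_rot: [-0.0, 0.752, 0.66, -0.0]
contact_force: [1.5, -0.3, -6.2]
gripper_width: 0.27
grasp_force: 59.0
```

```bash
python3 -m inch '[[[0,0,-0.0004],[0,0,0],0.15],[[0,0,-0.0004],[0,0,0],0.15],[[0,0,-0.0004],[0,0,0],0.15],[[0,0,-0.0004],[0,0,0],0.15],[[0,0,-0.0004],[0,0,0],0.15],[[0,0,0],[0,0,0],0.15],[[0,0,0],[0,0,0],0.15]]'
python3 -c "
from h import *
save('side','d2.png')
print(tool()[0],tool()[2]['contact_force'])"
```

```text
time: 12.8
tool_pos: [0.5608, 0.0365, 0.0844]
tool_rot: [-0.0, 0.752, 0.66, -0.0]
contact_force: [1.0, -0.8, -11.4]
gripper_width: 0.269
grasp_force: 59.2
[0.56082161 0.03652446 0.08447952] [  0.8768812   -1.07132805 -10.8687429 ]
```

```bash
python3 -m inch '[[[0,0,-0.0003],[0,0,0],0.15],[[0,0,-0.0003],[0,0,0],0.15],[[0,0,-0.0003],[0,0,0],0.15],[[0,0,-0.0003],[0,0,0],0.15],[[0,0,0],[0,0,0],0.15],[[0,0,0],[0,0,0],0.15],[[0,0,0],[0,0,0],0.15]]'
python3 -c "
from h import *
for i in range(3):
  manip.grab_frame('side'); print(tool()[0],tool()[2]['contact_force'])"
```

```text
time: 13.55
tool_pos: [0.5608, 0.0365, 0.0858]
tool_rot: [-0.0, 0.752, 0.66, -0.0]
contact_force: [-0.1, -1.9, -12.8]
gripper_width: 0.268
grasp_force: 59.3
[0.56083615 0.03652397 0.08576992] [  0.43928414  -1.92296926 -12.79428421]
[0.56082786 0.03650765 0.0857794 ] [  0.36912174  -2.03497109 -13.62532133]
[0.56084129 0.03650584 0.08580578] [  0.25724739  -3.72116869 -12.83413448]
```

```bash
python3 -m inch '[[[0,0,0.0008],[0,0,0],0.15],[[0,0,0.0008],[0,0,0],0.15],[[0,0,0.0008],[0,0,0],0.15],[[0,0,0.0008],[0,0,0],0.15],[[0,0,0.0008],[0,0,0],0.15],[[0,0,0.0008],[0,0,0],0.15],[[0,0,0.0005],[0,0,0],0.15],[[0,0,0.0005],[0,0,0],0.15]]'
python3 -m inch '[[[0,0,0.0005],[0,0,0],0.15],[[0,0,0.0005],[0,0,0],0.15],[[0,0,0.0005],[0,0,0],0.15],[[0,0,0.0004],[0,0,0],0.15],[[0,0,0],[0,0,0],0.15],[[0,0,0],[0,0,0],0.15],[[0,0,0],[0,0,0],0.15]]'
```

```text
time: 14.5
tool_pos: [0.5616, 0.0368, 0.0811]
tool_rot: [0.0, 0.751, 0.66, 0.001]
contact_force: [-2.6, -0.5, -2.6]
gripper_width: 0.266
grasp_force: 60.4
time: 15.2
tool_pos: [0.5616, 0.0365, 0.0787]
tool_rot: [0.0, 0.752, 0.66, 0.0]
contact_force: [-0.8, 0.7, -1.1]
gripper_width: 0.268
grasp_force: 60.7
```

```bash
python3 -m inch '[[[0,0,0.0004],[0,0,0],0.15],[[0,0,0.0004],[0,0,0],0.15],[[0,0,0],[0,0,0],0.15],[[0,0,0],[0,0,0],0.15]]'
```

```text
time: 15.6
tool_pos: [0.5616, 0.0366, 0.0786]
tool_rot: [0.0, 0.752, 0.66, 0.0]
contact_force: [-3.8, 0.2, 4.9]
gripper_width: 0.271
grasp_force: 61.6
```

Seated (same height as at the start, now pressing lightly down). Release, retreat and check.

```bash
python3 -m inch '[[[0,0,0],[0,0,0],0.35],[[0,0,0],[0,0,0],0.5],[[0,0,0],[0,0,0],0.7],[[0,0,0],[0,0,0],0.8],[[0,0,-0.005],[0,0,0],0.8],[[0,0,-0.015],[0,0,0],0.8],[[0,0,-0.03],[0,0,0],0.8],[[0,0,-0.03],[0,0,0],0.8]]'
python3 -m inch '[[[-0.03,0,-0.03],[0,0,0],0.8],[[-0.04,0,0],[0,0,0],0.8],[[-0.04,0,0],[0,0,0],0.8],[[0,0,0],[0,0,0],0.8],[[0,0,0],[0,0,0],0.8],[[0,0,0],[0,0,0],0.8]]'
python3 - <<'E'
from h import *
marks('w9.png')
prm=cam('wrist'); p,d=manip.grab_frame('wrist'); X=cloud('',d,prm)
P,T,s=tool(); L=(X-P)@T
F=(abs(X[...,0]-.56)<.08)&(abs(X[...,1]-.036)<.05)
m=F&(abs(X[...,2]-.085)<.004); print('lug',np.percentile(X[m],[2,50,98],axis=0).round(4))
h=cv2.cvtColor(p,cv2.COLOR_RGB2HSV); y=(h[...,0]>22)&(h[...,0]<33)&(h[...,1]>180)&(abs(X[...,0]-.555)<.06)&(abs(X[...,2]-.04)<.02)
print('fork z',np.percentile(X[y][:,2],[5,50,95]))
E
```

```text
time: 16.4
tool_pos: [0.5609, 0.0366, 0.1591]
tool_rot: [-0.0, 0.752, 0.66, -0.0]
contact_force: [0.5, 0.2, 0.0]
gripper_width: 0.804
grasp_force: 0.0
time: 17.0
tool_pos: [0.547, -0.0718, 0.188]
tool_rot: [0.0, 0.751, 0.66, 0.0]
contact_force: [0.5, -0.3, 0.0]
gripper_width: 0.798
grasp_force: 0.0
[329 171  17   5  75] [337.  172.8] z 0.031 tool lo/med/hi [0.0232 0.0419 0.1558] [0.025  0.0483 0.1568] [0.0265 0.055  0.1588] ray@.03 [0.0249 0.0485 0.1578]
[307 173   7   3  15] [310.1 173.6] z 0.0303 tool lo/med/hi [0.0223 0.0236 0.1563] [0.0242 0.0261 0.1575] [0.0249 0.0296 0.1673] ray@.03 [0.0243 0.0262 0.1578]
[ 0.54697089 -0.07155396  0.18779849] [0.14419671 0.21440542 0.65411744] 0.8002309295253087
lug [[0.5501 0.03   0.0822]
 [0.5616 0.0362 0.0839]
 [0.5731 0.0427 0.0855]]
fork z [0.03781146 0.03903952 0.04026013]
```

View pics/w9.png

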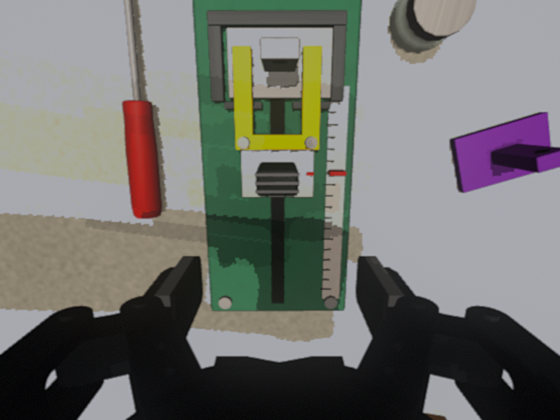

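```bash
python3 -m inch '[[[-0.04,0,0.02],[0,0,0],0.8],[[0,0,0.015],[0,0,0],0.8],[[0,0,0],[0,0,0],0.8],[[0,0,0],[0,0,0],0.8],[[0,0,0],[0,0,0],0.8]]'
python3 -c "
from h import *
marks('w10.png')"
```

```text
time: 17.6
tool_pos: [0.5423, -0.1114, 0.1534]
tool_rot: [0.0, 0.751, 0.66, 0.0]
contact_force: [-0.9, 0.4, 0.1]
gripper_width: 0.799
grasp_force: 0.0
[312 123   8   4  25] [315.6 124.1] z 0.0299 tool lo/med/hi [0.0636 0.0231 0.1222] [0.0646 0.0259 0.1237] [0.0653 0.0293 0.1347] ray@.03 [0.0646 0.0256 0.1236]
[338 122  21   5 101] [347.8 124. ] z 0.0311 tool lo/med/hi [0.0633 0.0412 0.1209] [0.0646 0.0478 0.1225] [0.066  0.0545 0.1243] ray@.03 [0.0647 0.0481 0.1236]
[ 0.54237017 -0.11153209  0.15353482] [0.35359854 0.16728778 0.42059885] 0.7971705320674838
```

Pointer and mark agree to about 0.1 mm; the arm is clear.

```bash
python3 -c "
from plant import manip
print(manip.job_done())"
```

```text
the job is handed in; nothing more can be done
None
```

The job is handed in: the slide is on the mark (pointer within about 0.1 mm), the bracket held under a slow pull to about 13 N (highest reading 13.6 N) and is back flat in its nest and released, and the arm touched nothing else.

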